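# Tag the softest shock mount

### The arm

A 7-joint arm with a two-finger parallel gripper is mounted at the origin on a cart in front of the work surface, level with it; the furniture and walls round the work are solid. World frame = base frame: x ahead of the robot, y to its left, z up, the work surface at z = 0. Lengths are in m, angles in rad, forces in N, time in s.
With the tool pointing down it reaches from about 0.425 to 0.95 m from the base axis. Payload 16.7 kg.
Tool frame: the origin (TCP) lies midway between the tips of the shut fingers; the grasp point (between the pads) lies manip.pinch_z behind it (manip.pinch_z is the distance from the TCP to the grasp point, in m); z points along the fingers, y is the line along which they close (so a half turn about z gives the same grasp; the last joint's range is limited). The gripper opens to 94 mm and grips with 3 to 60 N. Pads are 16 mm wide; open, the fingers measure 119 mm over their backs; the gripper's body (75 mm by 177 mm) begins 78 mm behind the grasp point.
Start: joints at [1.183, 0.426, 0.074, 1.606, -0.034, 1.111, -0.067], TCP at [0.16, -0.656, 0.178] pointing down, gripper open.
Joint ranges: [-2.85, 2.85], [-0.5, 2.14], [-1.23, 1.37], [0.21, 2.46], [-1.02, 4.16], [0.16, 2.05], [-2.73, 2.73]. Speed limits (rad/s): [1.89, 1.89, 2.39, 2.39, 3.01, 3.01, 3.01].

### API

Orientations are given as a unit quaternion [x, y, z, w].
In Python, from station import manip gives the robot as it stands. The module is installed in compiled form; this text tells all that it offers.
- The arm moves only by the shell command python3 -m pendant 'ROWS' [FORCE]. ROWS is JSON, a list of rows, each a list of 7 numbers: the shift along the tool's x, y, z in cm, then the turn, a rotation vector about the tool's x, y, z in rad, then the gripper command: -1 is shut, 1 is fully open, values between are in proportion. In form: [[x, y, z, wx, wy, wz, hand], ...]. A call has 1 to 20 rows; each row is the pose to reach, as a shift and turn from the pose commanded when the call began, along the tool's axes at that moment; what a row does not reach only later rows make up. A row lasts 1/10 s, in which the tool goes at most 50 mm and 8.59 degrees, less where a joint would pass 70% of its speed; a pose out of reach is approached as far as the arm can. A call with a gripper value outside its range is refused whole. The fingers move at their own pace and stop on an object; FORCE is the grip in N (left out, the last holds). Time passes only in rows, so rows that repeat a pose let the fingers close. It gives the time, the measured TCP pose, the force and the opening at its end, in the units of the state.
- manip.get_state(): the state, without advancing time (a new reading comes with each control period).
- manip.snapshot(name): name is "side" or "top"; returns a dict with "img" (420x560x3 uint8, red, green, blue), "intrinsics" (3x3 intrinsics, pixels), "D" ([k1, k2, p1, p2, k3] as OpenCV has them; the pictures are not rectified), "rvec" (rotation vector, rad) and "tvec" (3), from world to camera coordinates, as OpenCV has them. Camera axes: x right, y down, z forward; pixel columns grow to the right and rows downward; lengths in m; the calibration is good to about 2 mm. A picture is of the moment at which its call begins. There is no depth.
- manip.close_job(): hands the job in, once; it reports no verdict.
The state is a dict: "time": time; "q": joint angles; "dq": joint speeds; "joint_efforts": joint torques, N m; "position": TCP position; "orientation": TCP orientation; "force": force on the tool from outside, world axes, zero at the start; "ft_torque": the same for the moment, N m; "finger_gap": finger opening in m.
Only numpy, scipy, OpenCV 4.12 (cv2) and the standard library are available. Lean on these libraries where they do the work, as an engineer would, in place of code of your own. Each camera call takes 0.05 s, during which the arm holds its last target. There are 200 camera calls.

### The job

Find the softest of the three shock mounts. Going from left to right as the robot sees them, press each round pad about halfway down with the fingertips and let it spring back; then push the hinged brass tag of the mount that gave way most easily down flat, and let go. Leave the other two tags up, lift nothing, and leave the mounts and the things around them standing where they are.

Things in the scene. Friction and masses are not known exactly. Their poses are not given: they have to be found in the camera images.
- mount_a: one of three shock mounts that look alike, loose on the worktop, about 0.9 kg; stiffness and place (left, middle, right) do not follow the letter. Origin on the worktop under the pad's centre. Base plate 120 x 70 x 14 mm, reaching x = -85 (robot side) to +35 mm, y = +-35 mm. Round steel cup, 66 mm across, rises to 34 mm; the sprung pad stands in it, the hinged tag at its -x side
- pad_a_top (a point): centre of the top of the pad of mount_a: flat grey disc 48 mm across on a black bellows, 60 mm above the worktop when free
- pad_a (a joint): how far the pad of mount_a is pressed straight down: 0 free, 0.014 m at its stop; springs back when let go (softest to within 0.5 mm). The springs differ: halfway down (7 mm) the softest pushes back with less than 3 N, each of the others with more than 6 N; 23 N at most at the stop
- tag_a_end (a point): middle of the free end of the tag of mount_a: brass flap 26 mm wide, 45 mm long, 3 mm thick (5 mm at its end). In the mount's frame its hinge lies along y at x = -36, z = 23.5 mm; raised, its end is at x = -68, z = 55 mm; flat, it covers x = -36 to -81 mm
- tag_a (a joint): angle of the tag of mount_a: 0 = slanting up at 45 degrees toward the mount's -x, 0.785 rad = down flat (level, upper face 25 to 27 mm above the worktop, over a rubber rest). Starts at 0 to 0.12; turns with about 1 N pushed down near its end and stays where it is left
- mount_b: one of three shock mounts that look alike, loose on the worktop, about 0.9 kg; stiffness and place (left, middle, right) do not follow the letter. Origin on the worktop under the pad's centre. Base plate 120 x 70 x 14 mm, reaching x = -85 (robot side) to +35 mm, y = +-35 mm. Round steel cup, 66 mm across, rises to 34 mm; the sprung pad stands in it, the hinged tag at its -x side
- pad_b_top (a point): centre of the top of the pad of mount_b: flat grey disc 48 mm across on a black bellows, 60 mm above the worktop when free
- pad_b (a joint): how far the pad of mount_b is pressed straight down: 0 free, 0.014 m at its stop; springs back when let go (softest to within 0.5 mm). The springs differ: halfway down (7 mm) the softest pushes back with less than 3 N, each of the others with more than 6 N; 23 N at most at the stop
- tag_b_end (a point): middle of the free end of the tag of mount_b: brass flap 26 mm wide, 45 mm long, 3 mm thick (5 mm at its end). In the mount's frame its hinge lies along y at x = -36, z = 23.5 mm; raised, its end is at x = -68, z = 55 mm; flat, it covers x = -36 to -81 mm
- tag_b (a joint): angle of the tag of mount_b: 0 = slanting up at 45 degrees toward the mount's -x, 0.785 rad = down flat (level, upper face 25 to 27 mm above the worktop, over a rubber rest). Starts at 0 to 0.12; turns with about 1 N pushed down near its end and stays where it is left
- mount_c: one of three shock mounts that look alike, loose on the worktop, about 0.9 kg; stiffness and place (left, middle, right) do not follow the letter. Origin on the worktop under the pad's centre. Base plate 120 x 70 x 14 mm, reaching x = -85 (robot side) to +35 mm, y = +-35 mm. Round steel cup, 66 mm across, rises to 34 mm; the sprung pad stands in it, the hinged tag at its -x side
- pad_c_top (a point): centre of the top of the pad of mount_c: flat grey disc 48 mm across on a black bellows, 60 mm above the worktop when free
- pad_c (a joint): how far the pad of mount_c is pressed straight down: 0 free, 0.014 m at its stop; springs back when let go (softest to within 0.5 mm). The springs differ: halfway down (7 mm) the softest pushes back with less than 3 N, each of the others with more than 6 N; 23 N at most at the stop
- tag_c_end (a point): middle of the free end of the tag of mount_c: brass flap 26 mm wide, 45 mm long, 3 mm thick (5 mm at its end). In the mount's frame its hinge lies along y at x = -36, z = 23.5 mm; raised, its end is at x = -68, z = 55 mm; flat, it covers x = -36 to -81 mm
- tag_c (a joint): angle of the tag of mount_c: 0 = slanting up at 45 degrees toward the mount's -x, 0.785 rad = down flat (level, upper face 25 to 27 mm above the worktop, over a rubber rest). Starts at 0 to 0.12; turns with about 1 N pushed down near its end and stays where it is left
- post: black rubber cylinder, 25 mm across, 37 mm tall, standing between the left and the middle mount; origin under its centre; loose, to be left alone
- bottle: small capped glass vial, 22 mm across, 58 mm tall, standing between the middle and the right mount; origin under its centre; loose, to be left alone
- marker: marker pen, 135 mm long, lying nearest the robot on the right; origin under its middle; loose, to be left alone
- hexkey: hex key, 88 mm long, 4 mm thick, lying nearest the robot on the left; origin under its middle; loose, to be left alone
- driver: screwdriver, 198 mm long, lying behind the middle mount; origin under its middle; loose, to be left alone

How it is judged:
By the outcome, as a careful person would: the job done as asked, in the order asked, and still so for the second after the job is handed in, with the robot touching nothing.
It also fails if it takes over 54 s, if anything falls off the work surface, if the arm or the gripper's body presses on something with over 40 N, if the wrist force passes 120 N, or if a joint passes its speed limit or range.

## Working session

There is one attempt and no reset: what is moved stays moved. The work goes in short steps, Python scripts to look and compute and a shell command to move; the robot and the scene stay as the last step left them, time stands still between calls to the robot, and variables do not carry over. Pictures are saved under pics/ and viewed, on a budget of 10 in all, crops included, one or two more only if the job needs it, and the job is handed in when it is done.

```bash
mkdir -p pics
cat > h.py <<'E'
import numpy as np,cv2
from station import manip
def cam(n):
    s=manip.snapshot(n); return s
def ray(s,uv,z):
    K=np.array(s["intrinsics"],float);D=np.array(s["D"],float)
    p=cv2.undistortPoints(np.array([[uv]],float),K,D)[0,0]
    R=cv2.Rodrigues(np.array(s["rvec"],float))[0];t=np.array(s["tvec"],float).ravel()
    c=-R.T@t;d=R.T@np.array([p[0],p[1],1]);return c+d*(z-c[2])/d[2]
def proj(s,P):
    return cv2.projectPoints(np.array(P,float).reshape(-1,3),np.array(s["rvec"],float),np.array(s["tvec"],float),np.array(s["intrinsics"],float),np.array(s["D"],float))[0][:,0]
E
python3 - <<'E'
from h import *
import pickle
for n in("top","side"):
    s=cam(n);pickle.dump(s,open(n+".pkl","wb"));cv2.imwrite(f"pics/{n}0.png",s["img"][:,:,::-1])
    R=cv2.Rodrigues(np.array(s["rvec"],float))[0];print(n,-R.T@np.array(s["tvec"]).ravel())
st=manip.get_state();print(manip.pinch_z,{k:np.round(v,3) for k,v in st.items()})
E
```

```text
top [0.47973891 0.00701811 0.92659626]
side [0.21398947 0.53408904 0.60580591]
0.0188 {'time': np.float64(0.1), 'q': array([ 1.182,  0.427,  0.074,  1.607, -0.034,  1.111, -0.067]), 'dq': array([-0.001, -0.003, -0.001, -0.002,  0.001,  0.   , -0.001]), 'joint_efforts': array([ 9.0000e-03, -9.3747e+01,  3.6770e+00, -4.5504e+01, -4.9000e-02,
        1.7000e-02,  0.0000e+00]), 'position': array([ 0.16 , -0.655,  0.177]), 'orientation': array([ 0.993,  0.119, -0.   , -0.001]), 'force': array([-0.206,  0.996,  0.395]), 'ft_torque': array([-0.029, -0.038,  0.014]), 'finger_gap': np.float64(0.094)}
```

View pics/top0.png

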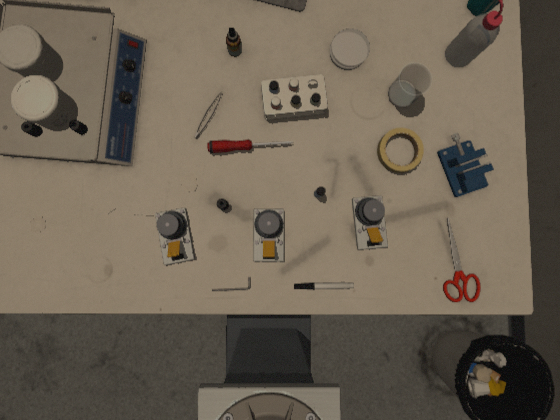

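View pics/side0.png

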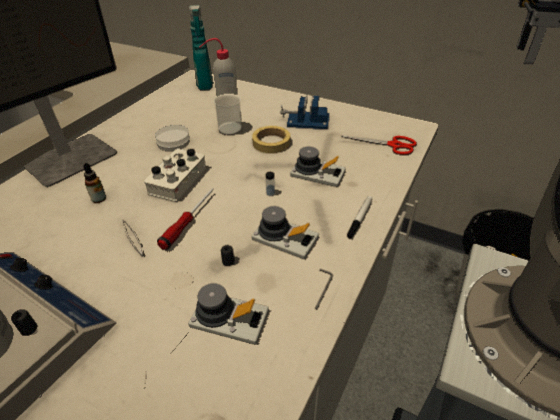

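The top view shows pads at about (171,224), (268,223), (370,210), with brass tags below each one at (174,250), (269,250), (375,237). The post is at (223,205) and the vial at (320,192). The side view agrees.

Run:
```python
from h import *
import pickle
T=pickle.load(open("top.pkl","rb"));S=pickle.load(open("side.pkl","rb"))
img=T["img"];hsv=cv2.cvtColor(img,cv2.COLOR_RGB2HSV)
m=cv2.inRange(hsv,(10,140,90),(28,255,255))
n,l,st,c=cv2.connectedComponentsWithStats(m)
big=cv2.resize(img,None,fx=4,fy=4,interpolation=cv2.INTER_CUBIC)
crops=[]
for u,v,tu,tv in((171,224,174,250),(268,223,269,250),(370,210,375,237)):
    i=min([k for k in range(1,n) if st[k,4]>40],key=lambda k:np.hypot(c[k][0]-tu,c[k][1]-tv))
    x0,y0=u-28,v-24
    cr=big[y0*4:(y0+75)*4,x0*4:(x0+62)*4].copy()
    g=cv2.medianBlur(cv2.cvtColor(cr,cv2.COLOR_RGB2GRAY),5)
    # expected radius px
    P=ray(T,(u,v),.06);r=np.hypot(*(proj(T,P)-proj(T,P+[0,.024,0]))[0])
    h=cv2.HoughCircles(g,cv2.HOUGH_GRADIENT,1,200,param1=80,param2=10,minRadius=int(r*4*.85),maxRadius=int(r*4*1.15))
    hc=h[0,0];uv=np.array([x0+(hc[0]+.5)/4-.5,y0+(hc[1]+.5)/4-.5])
    Pp=ray(T,uv,.06)
    # plate: white low-sat mask
    ys,xs=np.where(l==i);rect=cv2.minAreaRect(np.c_[xs,ys].astype(np.float32))
    tg=ray(T,c[i],.039)
    d=Pp-tg;yaw=np.arctan2(d[1],d[0])
    print("pad px",uv.round(1),"r",hc[2]/4,r.round(2),"P",Pp.round(4),"tag",c[i].round(1),st[i],tg.round(4),"dist",np.hypot(*d[:2]).round(4),"yaw",yaw.round(3),rect[2])
    # overlay model outline
    R=np.array([[np.cos(yaw),-np.sin(yaw)],[np.sin(yaw),np.cos(yaw)]])
    def W(x,y,z): return np.r_[Pp[:2]+R@[x,y],z]
    def draw(pts,col):
        q=((proj(T,pts)-[x0,y0]+.5)*4).astype(int);cv2.polylines(cr,[q],True,col,1)
    draw([W(-.085,-.035,.014),W(.035,-.035,.014),W(.035,.035,.014),W(-.085,.035,.014)],(0,255,0))
    draw([W(.024*np.cos(a),.024*np.sin(a),.06) for a in np.arange(0,6.28,.2)],(255,0,0))
    draw([W(-.036,-.013,.0235),W(-.068,-.013,.055),W(-.068,.013,.055),W(-.036,.013,.0235)],(0,0,255))
    crops.append(cr)
    print("side proj",proj(S,W(0,0,.06)).round(0))
cv2.imwrite("pics/m.png",np.hstack(crops)[:,:,::-1])
for nme,uv,z in(("post",(223,205),.037),("vial",(320,190),.058)): print(nme,ray(T,uv,z).round(3))
```

```text
pad px [166.8 224. ] r 10.875 11.24 P [0.5098 0.2239 0.06  ] tag [173.3 248.4] [167 241  13  16 163] [0.4571 0.2133 0.039 ] dist 0.0537 yaw 0.199 90.0
side proj [[211. 294.]]
pad px [266.8 222.2] r 12.325 11.09 P [0.5155 0.009  0.06  ] tag [268.4 248.5] [263 241  12  16 190] [0.4585 0.0047 0.039 ] dist 0.0572 yaw 0.075 90.0
side proj [[272. 214.]]
pad px [373.8 209.5] r 10.675 10.91 P [ 0.5456 -0.2247  0.06  ] tag [374.4 234.5] [367 228  16  14 160] [ 0.4913 -0.2311  0.039 ] dist 0.0547 yaw 0.119 68.19859313964844
side proj [[308. 151.]]
post [0.554 0.107 0.037]
vial [ 0.587 -0.107  0.058]
```

View pics/m.png

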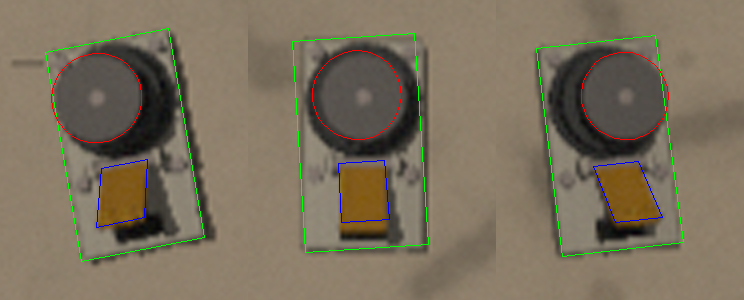

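```bash
cat >> h.py <<'E'
from scipy.spatial.transform import Rotation as Ro
def go(t,base=None,p=None):
    s=manip.get_state();R=Ro.from_quat(s["orientation"]).as_matrix()
    return (100*R.T@(np.array(t)-(s["position"] if p is None else p))).round(2)
E
python3 - <<'E'
from h import *
print(go([.52,-.25,.178]),go([.51,.224,.12]))
E
```

```text
[ 44.61 -30.87  -0.05] [ 54.85 -77.16   5.8 ]
```

```bash
python3 -m pendant '[[44.6,-30.9,0,0,0,0,-1],[44.6,-30.9,0,0,0,0,-1],[44.6,-30.9,0,0,0,0,-1],[44.6,-30.9,0,0,0,0,-1],[44.6,-30.9,0,0,0,0,-1],[44.6,-30.9,0,0,0,0,-1],[44.6,-30.9,0,0,0,0,-1],[44.6,-30.9,0,0,0,0,-1],[44.6,-30.9,0,0,0,0,-1],[44.6,-30.9,0,0,0,0,-1],[44.6,-30.9,0,0,0,0,-1],[44.6,-30.9,0,0,0,0,-1],[44.6,-30.9,0,0,0,0,-1],[44.6,-30.9,0,0,0,0,-1],[44.6,-30.9,0,0,0,0,-1],[44.6,-30.9,0,0,0,0,-1]]' 20
python3 - <<'E'
from h import *
print(go([.51,.224,.10]))
E
```

```text
time: 1.7
position: [0.5193, -0.2511, 0.1779]
orientation: [0.993, 0.118, -0.0, 0.0]
force: [-0.0, -0.4, 0.4]
finger_gap: 0.0006
[ 10.25 -46.4    7.78]
```

```bash
python3 -m pendant '[[10.2,-46.4,4,0,0,0,-1],[10.2,-46.4,4,0,0,0,-1],[10.2,-46.4,4,0,0,0,-1],[10.2,-46.4,4,0,0,0,-1],[10.2,-46.4,4,0,0,0,-1],[10.2,-46.4,4,0,0,0,-1],[10.2,-46.4,4,0,0,0,-1],[10.2,-46.4,4,0,0,0,-1],[10.2,-46.4,4,0,0,0,-1],[10.2,-46.4,4,0,0,0,-1],[10.2,-46.4,4,0,0,0,-1],[10.2,-46.4,8.5,0,0,0,-1],[10.2,-46.4,8.5,0,0,0,-1],[10.2,-46.4,8.5,0,0,0,-1],[10.2,-46.4,8.5,0,0,0,-1],[10.2,-46.4,8.5,0,0,0,-1]]'
python3 - <<'E'
from h import *
s=cam("top");cv2.imwrite("pics/c.png",cv2.resize(s["img"][150:290,90:290],None,fx=3,fy=3)[:,:,::-1])
s=cam("side");cv2.imwrite("pics/d.png",cv2.resize(s["img"][220:380,140:330],None,fx=3,fy=3)[:,:,::-1])
print(go([.51,.224,.063]),manip.get_state()["force"],manip.get_state()["position"])
E
```

```text
time: 3.3
position: [0.5102, 0.2248, 0.0944]
orientation: [0.993, 0.119, 0.001, -0.0]
force: [0.4, 0.5, 0.2]
finger_gap: 0.0006
[-0.02  0.08  3.1 ] [ 0.77610247 -0.40410658  0.16326185] [0.50996236 0.22481957 0.09396479]
```

View pics/d.png

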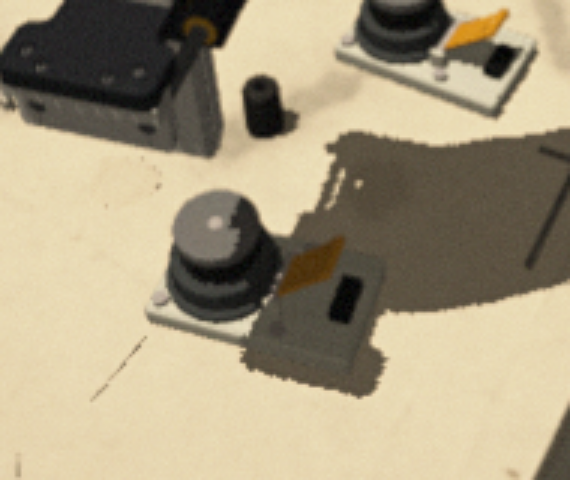

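The side view shows the shut fingertips at about (211,272), straight above the left pad at (211,294), as expected.

```bash
python3 -m pendant '[[0,0.1,1.5,0,0,0,-1],[0,0.1,2.5,0,0,0,-1],[0,0.1,3.0,0,0,0,-1],[0,0.1,3.0,0,0,0,-1],[0,0.1,3.0,0,0,0,-1]]'; python3 -m pendant '[[0,0,0.2,0,0,0,-1],[0,0,0.4,0,0,0,-1],[0,0,0.6,0,0,0,-1],[0,0,0.8,0,0,0,-1],[0,0,0.9,0,0,0,-1],[0,0,0.9,0,0,0,-1],[0,0,0.9,0,0,0,-1]]'
```

```text
time: 3.9
position: [0.5094, 0.224, 0.0627]
orientation: [0.993, 0.119, -0.0, -0.0]
force: [0.1, 1.3, 0.1]
finger_gap: 0.0002
time: 4.6
position: [0.5095, 0.2239, 0.0538]
orientation: [0.993, 0.119, 0.0, -0.0]
force: [-0.2, -0.2, 0.3]
finger_gap: 0.0004
```

Run:
```python
from h import *
f=[]
for i in range(3):
    s=cam("side");f.append(manip.get_state()["force"])
print(np.round(f,2),manip.get_state()["position"])
print(proj(s,[[.5095,.2239,.0538]]))
cv2.imwrite("pics/e.png",cv2.resize(s["img"][240:360,150:300],None,fx=4,fy=4)[:,:,::-1])
```

```text
[[ 0.21  0.06  0.62]
 [-0.68  0.8  -0.12]
 [ 0.35  0.04  0.11]] [0.50956776 0.22391587 0.05390386]
[[211.84656412 296.64943979]]
```

View pics/e.png

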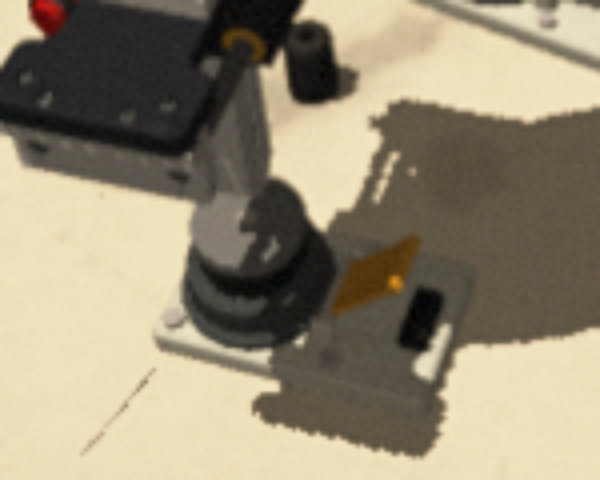

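Run:
```python
from h import *
s=cam("side");t=cam("top")
a=cv2.resize(s["img"][265:325,180:250],(560,480),interpolation=cv2.INTER_CUBIC)
for p,c in(([.5095,.2239,.0538],(255,0,0)),([.5095,.2239,.0938],(0,255,0)),([.5098,.2239,.06],(0,0,255))):
    q=(proj(s,p)[0]-[180,265]+.5)*8;cv2.circle(a,tuple(q.astype(int)),3,c,-1)
a=np.clip(a.astype(float)*1.5,0,255).astype(np.uint8)
cv2.imwrite("pics/f.png",a[:,:,::-1])
```

```text
(no output)
```

View pics/f.png

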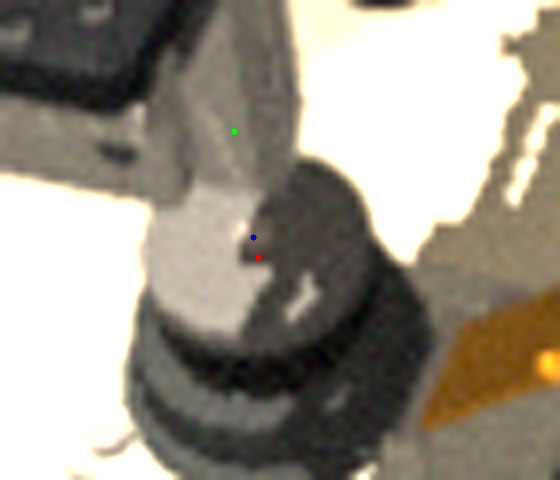

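The picture shows the finger ending at crop (225,190), about 8 px short of the projected TCP at (258,258), and no force is felt. I'll check numerically whether the pad has moved since the first picture, and where the tip really is.

Run:
```python
from h import *
import pickle
S=pickle.load(open("side.pkl","rb"));s=cam("side")
a=cv2.cvtColor(S["img"],cv2.COLOR_RGB2GRAY);b=cv2.cvtColor(s["img"],cv2.COLOR_RGB2GRAY)
for u in(202,205):print(u,a[294:322:1,u],b[294:322:1,u],sep="\n")
for z in(.054,.06,.075):print(z,ray(s,(208.5,288.7),z).round(3))
# height if at commanded xy
for z in np.arange(.054,.09,.005):print(z.round(3),proj(s,[.5095,.2239,z])[0].round(1))
```

```text
202
[91 93 95 93 91 91 91 91 90 93 74 53 34 22 16 13 30 46 56 53 49 53 37 26
 24 28 31 51]
[129 124 125 127 126 125 128 130 125 125 100  70  54  30  30  22  44  63
  75  76  71  73  54  38  35  37  51  72]
205
[91 94 91 92 92 93 91 89 94 96 94 92 64 44 23 12  8  5 20 43 52 54 52 45
 28 26 25 26]
[128 126 126 123 126 125 126 124 129 126 128 127  88  60  42  13  18  11
  33  57  75  76  75  74  50  37  34  37]
0.054 [0.524 0.213 0.054]
0.06 [0.52  0.217 0.06 ]
0.075 [0.512 0.226 0.075]
0.054 [211.8 296.6]
0.059 [211.5 294.7]
0.064 [211.1 292.8]
0.069 [210.7 290.8]
0.074 [210.4 288.9]
0.079 [210.  286.9]
0.084 [209.6 284.9]
0.089 [209.2 282.9]
```

The pad hasn't moved. The tip sits about 20 mm higher than the reported TCP, at roughly z 0.074, with the right x and y. I'll find contact by feel, in small steps.

```bash
for i in 1; do python3 -m pendant '[[0,0,0.4,0,0,0,-1],[0,0,0.8,0,0,0,-1],[0,0,1.0,0,0,0,-1],[0,0,1.0,0,0,0,-1]]'; done; python3 -m pendant '[[0,0,0.2,0,0,0,-1],[0,0,0.2,0,0,0,-1]]';python3 -m pendant '[[0,0,0.2,0,0,0,-1],[0,0,0.2,0,0,0,-1]]';python3 - <<'E'
from h import *
s=cam("side");cv2.imwrite("pics/g.png",cv2.resize(s["img"][265:325,180:250],(560,480),interpolation=cv2.INTER_CUBIC)[:,:,::-1])
b=cv2.cvtColor(s["img"],cv2.COLOR_RGB2GRAY)
for u in(202,205):print(u,b[294:322:1,u],sep="\n")
f=[]
for i in range(4):cam("side");f.append(manip.get_state()["force"])
print(np.mean(f,0))
E
```

```text
time: 5.3
position: [0.5093, 0.2238, 0.0433]
orientation: [0.993, 0.119, -0.0, 0.0]
force: [0.8, -0.6, 0.6]
finger_gap: 0.0005
time: 5.5
position: [0.5095, 0.2239, 0.0416]
orientation: [0.993, 0.119, -0.0, -0.0]
force: [-0.6, 0.1, -0.3]
finger_gap: 0.0005
time: 5.7
position: [0.5094, 0.2238, 0.0396]
orientation: [0.993, 0.119, -0.0, 0.0]
force: [-0.0, -0.2, 0.2]
finger_gap: 0.0006
202
[ 86  87  88  94 117 129 129 133 128 128 106  73  52  31  24  27  42  65
  78  76  77  75  52  41  35  39  51  77]
205
[ 89 102 123 127 130 128 127 128 129 129 133 127  94  63  39  20  10  21
  32  58  70  75  71  68  53  39  35  39]
[ 0.39946811 -0.06025804  0.19654659]
```

View pics/g.png

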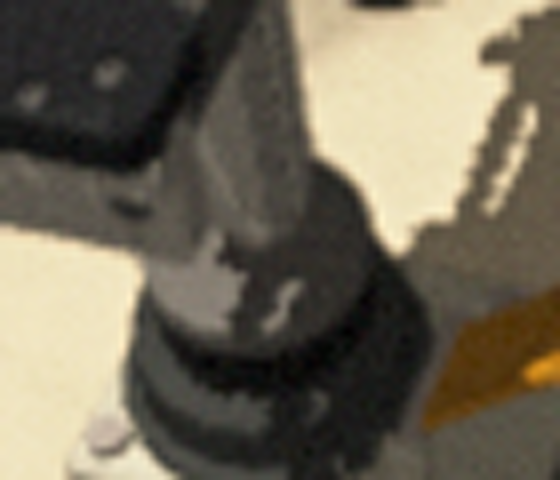

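The fingertip (crop 262,242) now appears to be just about at the pad's centre, so I'll keep going gently.

```bash
for k in 1; do python3 -m pendant '[[0,0,0.2,0,0,0,-1],[0,0,0.2,0,0,0,-1]]' | grep -E "pos|force";python3 -m pendant '[[0,0,0.2,0,0,0,-1],[0,0,0.2,0,0,0,-1]]'| grep -E "pos|force"; done;python3 - <<'E'
from h import *
f=[]
for i in range(4):s=cam("side");f.append(manip.get_state()["force"])
b=cv2.cvtColor(s["img"],cv2.COLOR_RGB2GRAY)
for u in(202,205):print(u,b[294:322:1,u],sep="\n")
print(np.mean(f,0))
E
```

```text
position: [0.5094, 0.2238, 0.0376]
force: [0.0, 0.9, -0.1]
position: [0.5094, 0.2238, 0.0355]
force: [-1.2, -0.7, 1.1]
202
[ 88  84  92  84  92  95 119 126 134 130 106  71  53  33  24  28  44  64
  75  73  77  71  53  40  38  37  48  79]
205
[ 61  63  78  91 100 118 127 130 127 125 129 132  96  64  35  21  15  17
  32  62  75  81  73  74  54  43  42  41]
[-0.05966125 -0.27317625 -0.1127616 ]
```

```bash
cat > chk.py <<'E'
from h import *
f=[]
for i in range(4):s=cam("side");f.append(manip.get_state()["force"])
b=cv2.cvtColor(s["img"],cv2.COLOR_RGB2GRAY)
for u in(202,205):print(u,b[300:318:1,u])
print(np.mean(f,0).round(2),manip.get_state()["position"].round(4))
E
for k in 1; do python3 -m pendant '[[0,0,0.2,0,0,0,-1],[0,0,0.2,0,0,0,-1]]' | grep -E "pos|force";python3 chk.py;python3 -m pendant '[[0,0,0.2,0,0,0,-1],[0,0,0.2,0,0,0,-1]]'| grep -E "pos|force"; done;python3 chk.py
python3 -c "
from h import *
s=cam('side');cv2.imwrite('pics/i.png',cv2.resize(s['img'][265:325,180:250],(560,480),interpolation=cv2.INTER_CUBIC)[:,:,::-1])"
```

```text
position: [0.5094, 0.2238, 0.0336]
force: [-0.1, -0.2, 0.5]
202 [104 122 131 129 103  71  53  36  28  28  45  69  75  74  76  72  54  41]
205 [124 130 126 130 129 129  93  66  38  16  13  18  34  61  68  78  76  76]
[0.32 0.22 0.1 ] [0.5095 0.2239 0.0338]
position: [0.5095, 0.2238, 0.0316]
force: [-1.1, -0.2, 0.4]
202 [ 87 111 128 133 119  84  55  35  23  25  43  68  82  77  79  77  52  39]
205 [ 93 121 126 134 127 131  94  67  53  27  15  22  29  58  74  75  74  69]
[-0.31  0.06  0.37] [0.5095 0.2239 0.0318]
```

View pics/i.png

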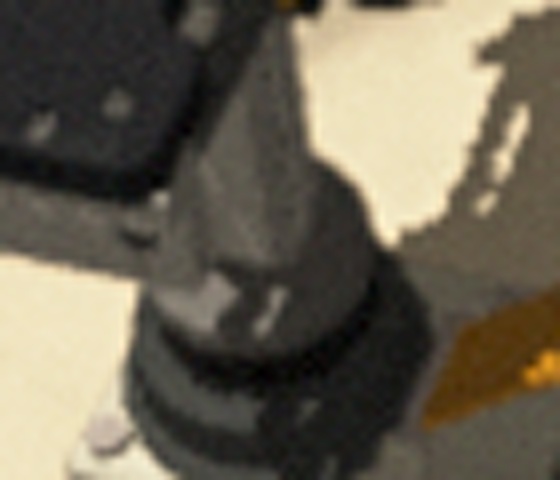

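Contact has just begun at reported z ≈ 0.0325, because the disc's edge is starting to shift. Halfway down should therefore be about z 0.0255.

```bash
python3 -m pendant '[[0,0,0.2,0,0,0,-1],[0,0,0.3,0,0,0,-1],[0,0,0.3,0,0,0,-1]]' | grep -E "pos|force";python3 chk.py;python3 -m pendant '[[0,0,0.2,0,0,0,-1],[0,0,0.3,0,0,0,-1],[0,0,0.3,0,0,0,-1]]'| grep -E "pos|force"; python3 chk.py
```

```text
position: [0.5095, 0.2239, 0.0287]
force: [0.6, 0.8, 1.5]
202 [ 86  88  98 123 123 116  77  55  32  24  31  46  69  80  78  72  50  39]
205 [ 78  97 104 123 130 131 132 101  69  51  26  23  30  48  72  75  76  72]
[ 0.17 -0.    0.72] [0.5096 0.2239 0.0289]
position: [0.5096, 0.224, 0.0257]
force: [-0.1, -0.2, 1.0]
202 [ 91  93  81  91 120 131 114  82  55  39  41  70  75  75  81  72  51  43]
205 [ 72  82  88  91 121 132 134 137 105  75  53  29  27  61  72  77  76  73]
[0.76 0.19 1.29] [0.5096 0.2239 0.0259]
```

The left pad is down about 6 mm by image at roughly 1.3 N, so it is soft. I'll press 0.6 mm more, release, and go to the middle mount.

```bash
python3 -m pendant '[[0,0,0.06,0,0,0,-1],[0,0,0.06,0,0,0,-1],[0,0,0.06,0,0,0,-1],[0,0,-0.6,0,0,0,-1],[0,0,-1.5,0,0,0,-1],[0,0,-3,0,0,0,-1],[0,0,-6,0,0,0,-1],[0,0,-6,0,0,0,-1],[0,0,-6,0,0,0,-1]]'
python3 - <<'E'
from h import *
import pickle
S=pickle.load(open("side.pkl","rb"));s=cam("side");b=cv2.cvtColor(s["img"],cv2.COLOR_RGB2GRAY)
for u in(202,205):print(u,b[300:318:1,u])
# middle pad center from side view: lit disc mask
for uv in((268.2,223.0),(266.8,222.2)):
    P=ray(s:=s,(0,0),.06) if 0 else ray(pickle.load(open("top.pkl","rb")),uv,.06);print(P,proj(S,P))
print(go([.5138,.006,.085]))
E
```

```text
time: 9.3
position: [0.5101, 0.224, 0.0873]
orientation: [0.993, 0.119, 0.001, -0.0]
force: [0.8, -0.3, -0.1]
finger_gap: 0.0003
202 [119 120 120 119  94  72  42  32  16  29  46  64  69  71  75  72  49  34]
205 [124 122 121 119 122 124  85  61  34  13  14  20  29  57  69  70  73  65]
[0.51395369 0.00583615 0.06      ] [[273.40968855 213.29592218]]
[0.51565778 0.0088847  0.06      ] [[271.90378204 213.95398075]]
[-4.74 21.26  0.14]
```

```bash
python3 -m pendant '[[-4.7,21.3,0,0,0,0,-1],[-4.7,21.3,0,0,0,0,-1],[-4.7,21.3,0,0,0,0,-1],[-4.7,21.3,0,0,0,0,-1],[-4.7,21.3,0,0,0,0,-1],[-4.7,21.3,0,0,0,0,-1],[-4.7,21.3,0,0,0,0,-1],[-4.7,21.3,2,0,0,0,-1],[-4.7,21.3,4,0,0,0,-1],[-4.7,21.3,5,0,0,0,-1],[-4.7,21.3,5,0,0,0,-1],[-4.7,21.3,5,0,0,0,-1]]'; python3 -c "
from h import *
f=[]
for i in range(4):
    s=cam('side');f.append(manip.get_state()['force'])
print(np.mean(f,0),manip.get_state()['position'])
cv2.imwrite('pics/j.png',cv2.resize(s['img'][185:245,240:310],(560,480),interpolation=cv2.INTER_CUBIC)[:,:,::-1])"
```

```text
time: 10.55
position: [0.5144, 0.0067, 0.0361]
orientation: [0.993, 0.12, -0.0, -0.0]
force: [-0.2, -0.5, -0.0]
finger_gap: 0.0003
[-0.08134891  0.03623666  0.30822936] [0.51473878 0.0059251  0.03653458]
```

View pics/j.png

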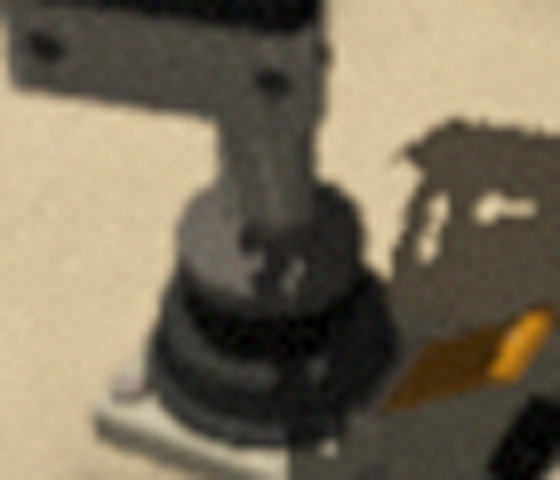

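The fingertip is over the middle pad, with the tip at crop (268,215) and the disc centre near (270,235). I'll press.

```bash
cat > fz.py <<'E'
from h import *
f=[]
for i in range(4):cam("side");f.append(manip.get_state()["force"])
print(np.mean(f,0).round(2),manip.get_state()["position"].round(4),manip.get_state()["time"])
E
python3 -m pendant '[[0,0,0.3,0,0,0,-1],[0,0,0.6,0,0,0,-1],[0,0,0.7,0,0,0,-1],[0,0,0.7,0,0,0,-1]]' >/dev/null;python3 fz.py;python3 -m pendant '[[0,0,0.2,0,0,0,-1],[0,0,0.4,0,0,0,-1],[0,0,0.4,0,0,0,-1]]'>/dev/null; python3 fz.py
```

```text
[ 2.09 -0.63  3.76] [0.5146 0.0058 0.029 ] 11.35
[ 2.67 -0.67  7.09] [0.5146 0.0058 0.0249] 11.85
```

```bash
python3 -m pendant '[[0,0,-0.6,0,0,0,-1],[0,0,-1.5,0,0,0,-1],[0,0,-3,0,0,0,-1],[0,0,-6,0,0,0,-1],[0,0,-6,0,0,0,-1],[0,0,-6,0,0,0,-1]]';python3 -c "
from h import *
print(go([.5456,-.2247,.085]))"
```

```text
time: 12.45
position: [0.5141, 0.0057, 0.0854]
orientation: [0.993, 0.119, 0.0, 0.0]
force: [-0.1, -0.5, -0.8]
finger_gap: 0.0004
[-2.38 23.13  0.04]
```

```bash
python3 -m pendant '[[-2.4,23.1,0,0,0,0,-1],[-2.4,23.1,0,0,0,0,-1],[-2.4,23.1,0,0,0,0,-1],[-2.4,23.1,0,0,0,0,-1],[-2.4,23.1,0,0,0,0,-1],[-2.4,23.1,0,0,0,0,-1],[-2.4,23.1,0,0,0,0,-1],[-2.4,23.1,2,0,0,0,-1],[-2.4,23.1,4,0,0,0,-1],[-2.4,23.1,4.8,0,0,0,-1],[-2.4,23.1,4.8,0,0,0,-1],[-2.4,23.1,4.8,0,0,0,-1]]'; python3 fz.py; python3 -m pendant '[[0,0,0.3,0,0,0,-1],[0,0,0.6,0,0,0,-1],[0,0,0.7,0,0,0,-1],[0,0,0.7,0,0,0,-1]]' >/dev/null;python3 fz.py;python3 -m pendant '[[0,0,0.2,0,0,0,-1],[0,0,0.4,0,0,0,-1],[0,0,0.4,0,0,0,-1]]'>/dev/null; python3 fz.py
python3 -c "
from h import *
s=cam('side')
cv2.imwrite('pics/k.png',cv2.resize(s['img'][125:185,275:345],(560,480),interpolation=cv2.INTER_CUBIC)[:,:,::-1])"
```

```text
time: 13.65
position: [0.5458, -0.2236, 0.0373]
orientation: [0.993, 0.12, 0.0, -0.0]
force: [0.0, -0.7, 0.6]
finger_gap: 0.0004
[-0.06 -0.11  0.28] [ 0.546  -0.2243  0.0376] 13.85
[ 0.78 -1.08  4.95] [ 0.5458 -0.2244  0.03  ] 14.45
[-0.48 -0.24  9.81] [ 0.5459 -0.2245  0.0263] 14.95
```

View pics/k.png

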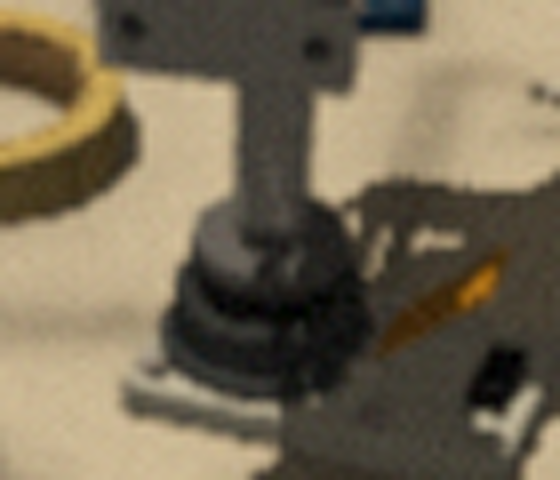

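Halfway down, the forces are about 1.5 N on the left, 7 N in the middle and 10 N on the right, so the left mount is softest. I'll release and go above its tag.

```bash
python3 -m pendant '[[0,0,-0.6,0,0,0,-1],[0,0,-1.5,0,0,0,-1],[0,0,-3,0,0,0,-1],[0,0,-6,0,0,0,-1],[0,0,-6,0,0,0,-1],[0,0,-6,0,0,0,-1]]';python3 -c "
from h import *
print(go([.4451,.2109,.085]))"
```

```text
time: 15.6
position: [0.5458, -0.2245, 0.0869]
orientation: [0.993, 0.119, 0.001, 0.0]
force: [-0.6, 0.0, -0.0]
finger_gap: 0.0004
[  0.5  -44.68   0.15]
```

```bash
python3 -m pendant '[[0.5,-44.7,0,0,0,0,-1],[0.5,-44.7,0,0,0,0,-1],[0.5,-44.7,0,0,0,0,-1],[0.5,-44.7,0,0,0,0,-1],[0.5,-44.7,0,0,0,0,-1],[0.5,-44.7,0,0,0,0,-1],[0.5,-44.7,0,0,0,0,-1],[0.5,-44.7,0,0,0,0,-1],[0.5,-44.7,0,0,0,0,-1],[0.5,-44.7,0,0,0,0,-1],[0.5,-44.7,0,0,0,0,-1],[0.5,-44.7,2,0,0,0,-1],[0.5,-44.7,4,0,0,0,-1],[0.5,-44.7,4.6,0,0,0,-1],[0.5,-44.7,4.6,0,0,0,-1],[0.5,-44.7,4.6,0,0,0,-1]]'; python3 fz.py
python3 -c "
from h import *
s=cam('side')
cv2.imwrite('pics/l.png',cv2.resize(s['img'][260:350,170:290],(640,480),interpolation=cv2.INTER_CUBIC)[:,:,::-1])"
```

```text
time: 17.2
position: [0.4451, 0.2107, 0.0403]
orientation: [0.993, 0.119, 0.0, 0.0]
force: [0.3, -0.0, 0.1]
finger_gap: 0.0008
[ 0.35 -0.01  0.08] [0.4452 0.2112 0.0405] 17.4
```

View pics/l.png

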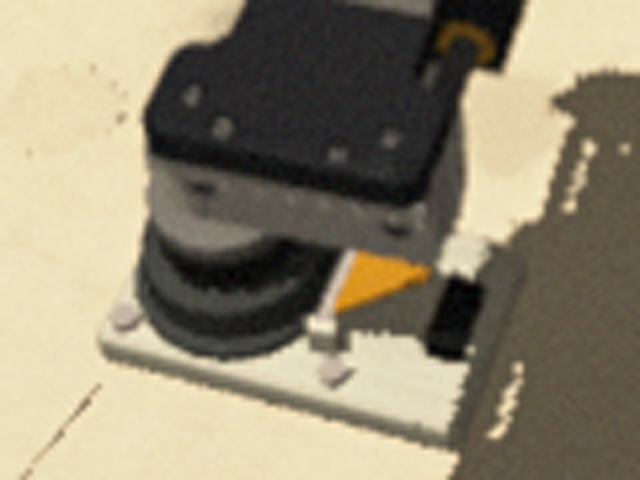

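The gripper hides the fingertip and the tag's end, around (400,260) in the crop. The body is above the pad and should stay about 35 mm clear. I'll descend by feel.

```bash
python3 -m pendant '[[0,0,0.4,0,0,0,-1],[0,0,0.8,0,0,0,-1],[0,0,1.2,0,0,0,-1],[0,0,1.6,0,0,0,-1],[0,0,2.0,0,0,0,-1],[0,0,2.0,0,0,0,-1]]' >/dev/null; python3 fz.py; python3 -m pendant '[[0,0,0.4,0,0,0,-1],[0,0,0.8,0,0,0,-1],[0,0,1.2,0,0,0,-1],[0,0,1.5,0,0,0,-1],[0,0,1.5,0,0,0,-1]]'>/dev/null;python3 fz.py
python3 -c "
from h import *
s=cam('side')
cv2.imwrite('pics/n.png',cv2.resize(s['img'][260:350,170:290],(640,480),interpolation=cv2.INTER_CUBIC)[:,:,::-1])"
```

```text
[ 0.3   0.01 -0.34] [0.4448 0.2113 0.0199] 18.25
[-0.3   0.21 -0.1 ] [0.4448 0.2112 0.0049] 18.95
```

View pics/n.png

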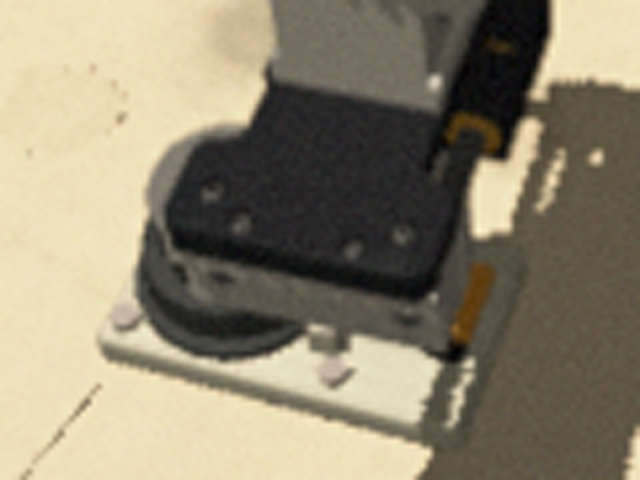

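The tag has followed the fingertip down and its end is now visible at crop (470,300). I'll finish onto the rest in small steps.

```bash
python3 -m pendant '[[0,0,0.2,0,0,0,-1],[0,0,0.4,0,0,0,-1],[0,0,0.4,0,0,0,-1]]' >/dev/null; python3 fz.py; python3 -m pendant '[[0,0,0.2,0,0,0,-1],[0,0,0.2,0,0,0,-1]]'>/dev/null;python3 fz.py
```

```text
[0.19 0.02 0.21] [0.4447 0.2112 0.0008] 19.5
[0.25 0.24 2.18] [ 0.4447  0.2112 -0.0011] 19.9
```

```bash
python3 -m pendant '[[0,0,0.15,0,0,0,-1],[0,0,0.15,0,0,0,-1]]'>/dev/null;python3 fz.py;  python3 -m pendant '[[0,0,0.25,0,0,0,-1],[0,0,0.25,0,0,0,-1]]'>/dev/null;python3 fz.py
```

```text
[-0.81 -0.73  9.9 ] [ 0.4451  0.2114 -0.0023] 20.3
[-9.42 -5.39 41.69] [ 0.4453  0.2116 -0.0036] 20.7
```

It is hard against the stop, so I'll lift clear and look.

```bash
python3 -m pendant '[[0,0,-0.5,0,0,0,-1],[0,0,-2,0,0,0,-1],[0,0,-5,0,0,0,-1],[0,0,-10,0,0,0,-1],[0,0,-10,0,0,0,-1],[0,0,-12,0,0,0,-1],[0,0,-14,0,0,0,-1],[0,0,-14,0,0,0,-1],[0,20,-14,0,0,0,-1],[0,30,-14,0,0,0,-1],[0,45,-14,0,0,0,-1],[0,60,-14,0,0,0,-1],[0,60,-14,0,0,0,-1],[0,60,-14,0,0,0,-1],[0,60,-14,0,0,0,-1],[0,60,-14,0,0,0,-1],[0,60,-14,0,0,0,-1],[0,60,-14,0,0,0,-1],[0,60,-14,0,0,0,-1],[0,60,-14,0,0,0,-1]]'
python3 - <<'E'
from h import *
import pickle
A=[]
for n in("side","top"):
    S=pickle.load(open(n+".pkl","rb"));s=cam(n)
    y,x=((190,140),(150,100))[n=="top"] if 0 else ((120,160) if n=="side" else (150,130))
    w,h=(220,240) if n=="side" else (290,130)
    A.append(s["img"])
    a=cv2.cvtColor(S["img"],cv2.COLOR_RGB2GRAY).astype(float);b=cv2.cvtColor(s["img"],cv2.COLOR_RGB2GRAY).astype(float)
    for nm,P in(("L",[.5098,.2239,.03]),("M",[.5138,.006,.03]),("R",[.5456,-.2247,.03])):
        u,v=proj(S,P)[0].astype(int)
        if n=="top": p=a[v-22:v+5,u-20:u+20],b[v-22:v+5,u-20:u+20]
        else: p=a[v-20:v+15,u-25:u+15],b[v-20:v+15,u-25:u+15]
        w_=cv2.createHanningWindow(p[0].shape[::-1],cv2.CV_64F)
        print(n,nm,cv2.phaseCorrelate(p[0].copy(),p[1].copy(),w_))
c=cv2.resize(A[0][130:345,180:360],(500,597),interpolation=cv2.INTER_CUBIC)
d=cv2.resize(A[1][180:300,140:400],(None),fx=3,fy=3)
cv2.imwrite("pics/p.png",c[:,:,::-1]);cv2.imwrite("pics/q.png",d[:,:,::-1])
E
```

```text
time: 22.7
position: [0.5863, -0.3738, 0.1335]
orientation: [0.993, 0.119, -0.001, -0.0]
force: [0.5, 0.4, -0.1]
finger_gap: 0.0003
side L ((0.015620645256074539, -0.012336174097594466), 0.937485059066967)
side M ((-0.11070094870193614, 0.06631082116025766), 0.966228031483551)
side R ((-0.09158052610813527, -0.04930506080625463), 0.9617455941320802)
top L ((-0.04297510339062782, 0.4689846873954657), 0.948293571933173)
top M ((0.0649261407607753, 0.5517353763029025), 0.9083518970624108)
top R ((-0.11332205450946375, 0.38716017788154566), 0.9992379942406512)
```

View pics/p.png

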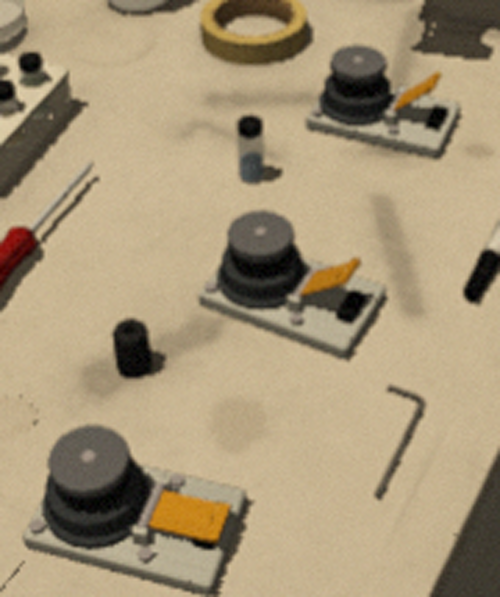

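The left tag lies flat at crop (190,515). The other two tags are up, and the pads, post, vial and hex key look undisturbed. Handing in.

```bash
python3 -c "
from station import manip
print(manip.close_job())"
```

```text
the job is handed in; nothing more can be done
None
```

I pressed the three pads about halfway from left to right, found the left mount softest, pushed its brass tag down flat and handed the job in at about 23 s.

| Mount | Force felt | Depth pressed |
|---|---|---|
| Left | 1.3 N | about 6 mm, then a little further to about 6.7 mm |
| Middle | 7.1 N | about 7.5 mm |
| Right | 9.8 N | about 6.5 mm |

**Last checks:** The final side picture shows the left tag flat, the other two tags up and all three pads sprung back. In the side view each mount had moved 0.13 px or less. The post, vial and hex key, and the visible parts of the driver and marker, look untouched by eye. The robot was clear of everything.

**What disagreed:**
- **Fingertip height:** The shut fingertips sat about 27 mm short of the reported TCP. I found contact by touch and by watching the pad's edge in the picture, so the depths above are relative to that contact.
- **Top view:** It gave a shift of 0.4–0.55 px, about 1 mm, in the same direction for all three mounts. The side view showed nothing like it, so I took it to be an image effect, but I did not resolve it.
- **Tag push:** The last step onto the tag's stop peaked at about 42 N on the fingertips, firmer than it needed to be. The 40 N limit is for the arm and gripper body, and the reading should have been fingertip load only.
- **Picture budget:** I viewed 13 pictures against a budget of 10, one past the extra one or two allowed.

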